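# Close the sewing box, then hold up only its outer lid

### The arm

A 6-joint arm with a two-finger parallel gripper is mounted at the origin on the work surface. World frame = base frame: x ahead of the robot, y to its left, z up, the work surface at z = 0. Lengths are in m, angles in rad, forces in N, time in s.
With the tool pointing down it reaches from about 0.325 to 0.775 m from the base axis. Payload 5.5 kg.
Tool frame: the origin (TCP) lies between the finger pads; the fingertips stand 22 mm ahead of it and the grasp point (between the pads) lies 3 mm ahead of it; z points along the fingers, y is the line along which they close (so a half turn about z gives the same grasp; the last joint's range is limited). The gripper opens to 85 mm and grips with 20 to 120 N. Pads are 22 mm wide; open, the fingers measure 114 mm over their backs; the gripper's body (76 mm by 85 mm) begins 54 mm behind the grasp point. The pads swing forward as they close: fully open they stand 13 mm farther back than shut.
Start: joints at [-1.346, 0.091, 1.231, -0, 1.82, -0.057], TCP at [0.167, -0.576, 0.253] pointing down, gripper open.
Joint ranges: [-2.87, 2.87], [-0.86, 2.18], [0.17, 2.46], [-1.51, 4.65], [0.06, 2.69], [-2.65, 2.65]. Speed limits (rad/s): [2.57, 2.57, 3.01, 3.14, 3.14, 3.14].

### API

Orientations are given as a 3x3 rotation matrix whose columns are the frame's x, y, z axes.
In Python, from plant import status, optics, bot gives the robot as it stands.
- The arm moves only by the shell command python3 -m crank 'ROWS'. ROWS is JSON, a list of rows, each an object of numbers: "claw": the finger opening in mm, from 0 to 85.4; "tx", "ty", "tz": the shift along the tool's x, y, z in mm; "wx", "wy", "wz": the turn, a rotation vector about the tool's x, y, z in degrees. In form: [{"claw": .., "tx": .., "ty": .., "tz": .., "wx": .., "wy": .., "wz": ..}, ...]. A call has 1 to 20 rows; each row shifts and turns the commanded pose from where the row before left it, along the tool's axes as they then stand; what a row does not reach is not made up. A row lasts 1/12 s, in which the tool goes at most 41.7 mm and 7.16 degrees, less where a joint would pass 70% of its speed; a pose out of reach is approached as far as the arm can. A call is refused whole if a number of a shift passes 41.7 or a number of a turn 7.16, either way. A call with a gripper value outside its range is refused whole. The fingers move at their own pace and stop on an object; the grip force is fixed at half the most. Time passes only in rows, so rows that do not move let the fingers close. It gives the time, the measured TCP pose, the force, the opening and the grip force at its end, in the units of the state.
- status.get_state(): the state, without advancing time (a new reading comes with each control period).
- optics.read_camera(name): name is "side" or "top"; returns (picture, depth): 400x640x3 uint8, blue, green, red; 400x640 float32, m along the optical axis (not along the pixel's ray), 0 where there is no reading.
- optics.camera_params(name): a dict with "fx", "fy", "cx", "cy" (pixels), "R" (3x3) and "t" (3): a world point X has camera coordinates R X + t. Camera axes: x right, y down, z forward; pixel columns grow to the right and rows downward; lengths in m; the calibration is good to about 2 mm. A picture is of the moment at which its call begins. camera_params takes no time and is no camera call.
- bot.hand_in(): hands the job in; it is judged then, once.
The state is a dict: "time_s": time; "joint_pos": joint angles; "joint_velocities": joint speeds; "effort": joint torques, N m; "tool_pos": TCP position; "tcp_rot": TCP orientation; "ft_force": force on the tool from outside, world axes, zero at the start; "moment": the same for the moment, N m; "grip_width": finger opening in m; "grasp_force": force on a finger pad.
Only numpy, scipy, OpenCV 4.12 (cv2) and the standard library are available. Lean on these libraries where they do the work, as an engineer would, in place of code of your own. Each camera call takes 0.05 s, during which the arm holds its last target. There are 200 camera calls.

### The job

Lift the nested pair of lids together by the brass tab, lower them (no dropping) onto the open sewing box until the inner lid is fully seated, and let go. Then take the outer lid alone by the raised collar round the tab and lift it about 10 cm straight up, leaving the inner lid seated and undisturbed: the lids must never come apart before that. Finish still holding the outer lid level above the box, without shoving the box or disturbing the mug, plant, clock and bottle.

Things in the scene. Friction and masses are not known exactly. Their poses are not given: they have to be found in the camera images.
- sewing_box: Open wooden box, thread spools inside (none over 45 mm high), loose, 1.5 kg. Outside 150 (its x) x 110 (y) x 65 mm high, walls 6 mm, mouth 138 x 98 mm. Origin: centre of its underside, z up. The inner lid sits in it long side to long side, either way round, 3 mm play each side, its origin then 55 mm above the box's.
- inner_lid: Pale wooden tray lid, 0.2 to 0.33 kg, at first level on the table under the outer lid. Origin: centre of its underside, long side along x. z 0-10 mm: plug that enters the box mouth, tapering from 132 x 92 mm down to 122 x 82 mm; 10-15 mm: flange 150 x 110 that rests on the box rim; tray rim 144 x 104 up to z 27. A brass tab stands in its middle.
- tab (a point): Centre of the top of the inner lid's upright brass tab, 79 mm above the inner lid's origin, same axes. Tab 36 (x) x 16 (y) mm; it passes through the outer lid's slot and stands 28 mm above the collar. Gripped across its 16 mm and lifted, it brings both lids, as the outer lid just rests on the tray rim.
- outer_lid: Darker wooden cover, 0.14 to 0.24 kg, at first nested on the inner lid, same axes. Origin: centre of the underside of its 4 mm plate, 158 (x) x 118 (y) mm; 27 mm above the inner lid's origin while nested. A skirt hangs 8 mm below the plate, outside the tray rim. On top is the raised collar.
- collar (a point): Centre of the top of the outer lid's collar, 24 mm above the outer lid's origin, same axes. Collar 56 (x) x 34 (y) mm outside, 20 mm high above the plate, round a slot 42 x 22 mm in which the tab has 3 mm play each side. Gripped across its 34 mm, the outer lid lifts off; it is clear of the tab after 60 mm.
- mug: White mug, 80 mm across, 90 mm high, bystander. Origin: centre of its underside.
- plant: Small plant in a tapered wooden pot, 84 mm across, 100 mm high, bystander. Origin: centre of its underside.
- clock: White box-shaped alarm clock, 45 x 90 x 62 mm high, bystander. Origin: centre of its underside.
- lotion: White bottle, 40 mm across, 100 mm high, standing nearest the robot, bystander. Origin: centre of its underside.
There are look-alikes about, which are no part of the job. Leave any pink look-alike of the inner_lid alone.

How it is judged:
By the outcome, as a careful person would: the job done as asked, in the order asked, and still so for the second after the job is handed in, while the arm keeps its last pose, push and grip.
It also fails if it takes over 61 s, if anything falls off the work surface, if the arm or the gripper's body presses on something with over 40 N, if the wrist force passes 120 N, or if a joint passes its speed limit or range.

## Working session

There is one attempt and no reset: what is moved stays moved. The work goes in short steps, Python scripts to look and compute and a shell command to move; the robot and the scene stay as the last step left them, time stands still between calls to the robot, and variables do not carry over. Pictures are saved under pics/ and viewed, at most 10 in all, crops included, and the job is handed in when it is done.

```bash
mkdir -p pics; ls
python3 - <<'E'
from plant import status, optics, bot
import cv2,numpy as np
for n in("top","side"):
    p,d=optics.read_camera(n); cv2.imwrite(f"pics/{n}0.png",p); np.savez(f"pics/{n}0.npz",p=p,d=d)
    c=optics.camera_params(n); print(n,c)
s=status.get_state(); print(s["time_s"],s["tool_pos"],s["tcp_rot"],s["grip_width"],s["ft_force"])
E
```

```text
pics
top {'fx': 402.7523053360871, 'fy': 402.7523053360871, 'cx': 321.78295139817266, 'cy': 192.87153358578408, 'R': array([[-0.02608869, -0.99953779, -0.01560712],
       [-0.98278714,  0.02850157, -0.18252973],
       [ 0.18289019,  0.01057651, -0.98307645]]), 't': array([0.05773731, 0.5482237 , 1.01093091])}
side {'fx': 508.514532431062, 'fy': 508.514532431062, 'cx': 323.25338697227306, 'cy': 199.54754454692315, 'R': array([[-0.94679866, -0.32176071, -0.00650697],
       [-0.2207193 ,  0.66392769, -0.71448094],
       [ 0.23421206, -0.67503339, -0.69962464]]), 't': array([0.51580204, 0.18012904, 1.38899637])}
0.1 [ 0.1667923  -0.5761241   0.25227025] [[ 9.60567639e-01  2.78046128e-01 -4.01357387e-04]
 [ 2.78046402e-01 -9.60566104e-01  1.71962450e-03]
 [ 9.26046309e-05 -1.76341162e-03 -9.99998441e-01]] 0.08527157805306625 [ 0.22887942  0.11790317 -0.47388268]
```

View pics/top0.png

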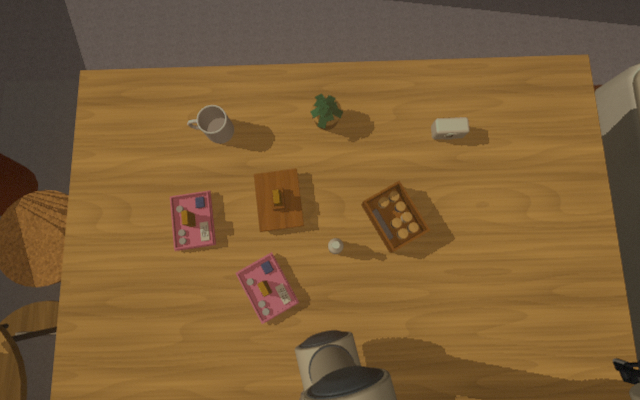

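View pics/side0.png

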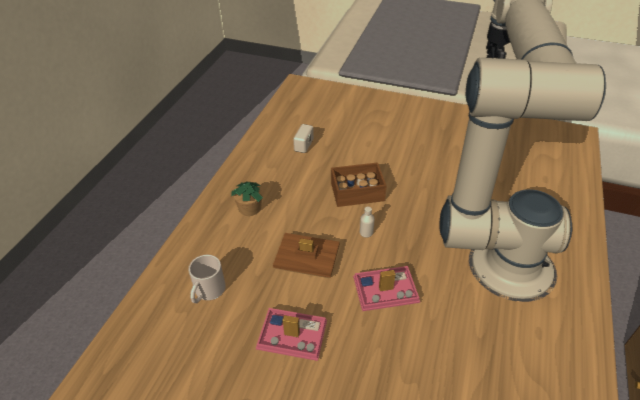

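The top view shows three lid candidates. The dark wooden one is at (279,200), and the two pink look-alikes are at (194,221) and (267,288). Only the dark one has the outer lid's plate and collar, so it is the pair. The open box is at (394,216) and the bottle at (336,246). I'll confirm with a crop and measure.

```bash
cat > h.py <<'E'
from plant import status, optics, bot
import cv2,numpy as np
def cloud(n,d):
    c=optics.camera_params(n); v,u=np.mgrid[0:400,0:640]
    P=np.stack([(u-c["cx"])/c["fx"]*d,(v-c["cy"])/c["fy"]*d,d],-1)
    W=(P-c["t"])@c["R"]; W[d<=0]=np.nan; return W
def rect(W,lo,hi,ctr,r):
    m=(W[...,2]>lo)&(W[...,2]<hi)&(np.hypot(W[...,0]-ctr[0],W[...,1]-ctr[1])<r)
    q=W[m]; (c,s,a)=cv2.minAreaRect((q[:,:2]*1000).astype(np.float32))
    if s[0]<s[1]: s=s[::-1]; a-=90
    return dict(n=len(q),c=np.round(c,1),s=np.round(s,1),longdeg=round((a+90)%180-90,1),z=np.round(np.percentile(q[:,2],[5,50,95])*1000,1))
E
python3 - <<'E'
from h import *
for n,pl,pb in(("top",(279,200),(394,216)),("side",(307,255),(358,185))):
    f=np.load(f"pics/{n}0.npz"); W=cloud(n,f["d"])
    g=lambda p:np.nanmedian(W[p[1]-15:p[1]+15,p[0]-15:p[0]+15].reshape(-1,3),axis=0)
    L,B=g(pl),g(pb); print(n,L,B)
    print("plate",rect(W,.022,.042,L,.11)); print("lid>12",rect(W,.018,.1,L,.11))
    print("collar",rect(W,.044,.058,L,.05)); print("tab",rect(W,.070,.09,L,.06))
    print("rim",rect(W,.058,.075,B,.12)); 
    if n=="top":
        for k,p in dict(mug=(212,122),plant=(324,112),clock=(451,128),lot=(336,246),pinkA=(194,221),pinkB=(267,288)).items(): 
            print(k,rect(W,.012,.13,g(p),.09 if 'pink' in k else .06))
p=np.load("pics/top0.npz")["p"]; cv2.imwrite("pics/crop.png",cv2.resize(p[150:270,230:440],None,fx=3.6,fy=3.6,interpolation=cv2.INTER_CUBIC))
E
```

```text
top [0.53607845 0.15617333 0.032188  ] [ 0.48877966 -0.14786626  0.01137923]
plate {'n': 2298, 'c': array([540.8, 161.5]), 's': array([158.6, 118.4]), 'longdeg': 6.1, 'z': array([27.5, 31. , 34.3])}
lid>12 {'n': 2578, 'c': array([540.8, 161.5]), 's': array([158.6, 118.4]), 'longdeg': 6.1, 'z': array([27.5, 31.2, 53.2])}
collar {'n': 157, 'c': array([540.5, 161.2]), 's': array([56.5, 34.1]), 'longdeg': 5.4, 'z': array([47.1, 51.2, 54.9])}
tab {'n': 91, 'c': array([540.6, 161.1]), 's': array([36. , 15.7]), 'longdeg': 5.9, 'z': array([74.1, 78.8, 82. ])}
rim {'n': 514, 'c': array([ 484.6, -146. ]), 's': array([150.3, 111. ]), 'longdeg': 28.3, 'z': array([60.3, 64.3, 67.9])}
mug {'n': 867, 'c': array([756.6, 338.4]), 's': array([102.4,  80.6]), 'longdeg': 57.8, 'z': array([18.4, 59.9, 90.6])}
plant {'n': 823, 'c': array([778.1,  28.7]), 's': array([89.1, 82.9]), 'longdeg': 27.5, 'z': array([51. , 78.1, 95.9])}
clock {'n': 739, 'c': array([ 723.6, -311.1]), 's': array([90.5, 48.4]), 'longdeg': -86.2, 'z': array([19.8, 59.4, 64. ])}
lot {'n': 196, 'c': array([410.8,  12.4]), 's': array([37
[... 289 characters left out ...]
12.8, 16.7, 54.4])}
side [0.5314922  0.17377449 0.03318764] [ 0.48065031 -0.15249931  0.03887853]
plate {'n': 1773, 'c': array([538.6, 159.5]), 's': array([159.5, 125.5]), 'longdeg': 6.1, 'z': array([26.3, 31.1, 35.2])}
lid>12 {'n': 2110, 'c': array([538.6, 159.5]), 's': array([159.5, 125.5]), 'longdeg': 6.1, 'z': array([25.9, 31.5, 65.5])}
collar {'n': 161, 'c': array([538.8, 160. ]), 's': array([57.6, 40.6]), 'longdeg': 5.9, 'z': array([44.7, 51. , 56. ])}
tab {'n': 93, 'c': array([538. , 159.1]), 's': array([36.9, 20.1]), 'longdeg': 5.6, 'z': array([71. , 77.5, 81.4])}
rim {'n': 404, 'c': array([ 482.5, -147.5]), 's': array([150.6, 121.4]), 'longdeg': 28.3, 'z': array([58.7, 63.6, 68.7])}
```

View pics/crop.png

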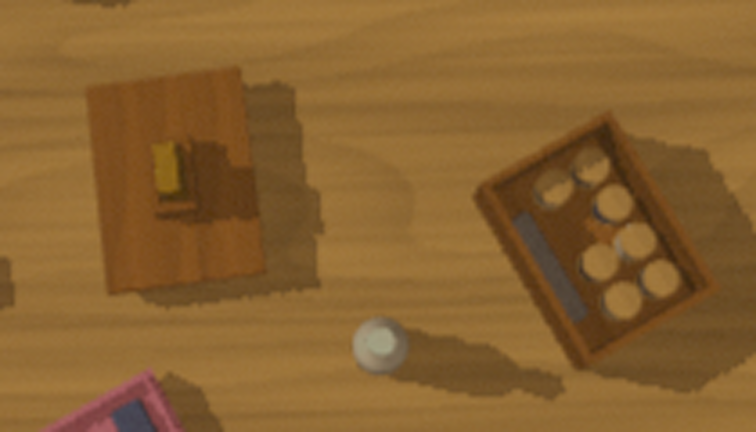

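The crop confirms it: the dark cover with brass tab in its collar is at crop (170,180), and the open box with spools is at (597,240). Plate, collar, tab and rim sizes all match the description. Both cameras agree on the relative offset, (-56,-307) mm and 22.3°.

Next I'll move above the lid.

```bash
cat >> h.py <<'E'
def to(x,y,z,yaw):
    s=status.get_state(); R=np.array(s["tcp_rot"]); p=np.array(s["tool_pos"])*1000
    d=R.T@(np.array([x,y,z])-p); yw=np.degrees(np.arctan2(R[1,0],R[0,0]))
    from scipy.spatial.transform import Rotation as Q
    a=np.radians(yaw); T=np.array([[np.cos(a),np.sin(a),0],[np.sin(a),-np.cos(a),0],[0,0,-1]])
    print("t",round(s["time_s"],2),"pos",p.round(1),"yaw",yw.round(2),"shift",d.round(1),"turn",np.degrees(Q.from_matrix(R.T@T).as_rotvec()).round(2),
     "w",round(s["grip_width"]*1000,1),"gf",np.round(s["grasp_force"],1),"F",np.round(s["ft_force"],1))
E
A='{"claw":85,"tx":23.5,"ty":-25.2,"tz":0}'
python3 -m crank '[{"claw":85,"tx":23.5,"ty":-25.2},{"claw":85,"tx":23.5,"ty":-25.2},{"claw":85,"tx":23.5,"ty":-25.2},{"claw":85,"tx":23.5,"ty":-25.2},{"claw":85,"tx":23.5,"ty":-25.2},{"claw":85,"tx":23.5,"ty":-25.2},{"claw":85,"tx":23.5,"ty":-25.2},{"claw":85,"tx":23.5,"ty":-25.2},{"claw":85,"tx":23.5,"ty":-25.2},{"claw":85,"tx":23.5,"ty":-25.2},{"claw":85,"tx":23.5,"ty":-25.2},{"claw":85,"tx":23.5,"ty":-25.2}]'
python3 -m crank '[{"claw":85,"tx":23.5,"ty":-25.2},{"claw":85,"tx":23.5,"ty":-25.2},{"claw":85,"tx":23.5,"ty":-25.2},{"claw":85,"tx":23.5,"ty":-25.2},{"claw":85,"tx":23.5,"ty":-25.2},{"claw":85,"tx":23.5,"ty":-25.2},{"claw":85,"tx":23.5,"ty":-25.2},{"claw":85,"tx":23.5,"ty":-25.2},{"claw":85,"tx":23.5,"ty":-25.2},{"claw":85,"tx":23.5,"ty":-25.2},{"claw":85,"tx":23.5,"ty":-25.2},{"claw":85,"tx":23.5,"ty":-25.2},{"claw":85,"wz":5},{"claw":85,"wz":5},{"claw":85}]'
python3 -c "from h import *; to(540.6,161.2,77,6)"
```

```text
t 0.1 pos [ 166.8 -576.1  252.3] yaw 16.14 shift [ 564.1 -604.   176.4] turn [-0.1   0.   10.14] w 85.3 gf 0.0 F [ 0.2  0.1 -0.5]invalid input at $[0]: expected keys claw, tx, ty, tz, wx, wy, wz
invalid input at $[0]: expected keys claw, tx, ty, tz, wx, wy, wz
```

All seven keys are required in each row.

```bash
python3 -m crank '[{"claw":85,"tx":28,"ty":-30,"tz":0,"wx":0,"wy":0,"wz":0},{"claw":85,"tx":28,"ty":-30,"tz":0,"wx":0,"wy":0,"wz":0},{"claw":85,"tx":28,"ty":-30,"tz":0,"wx":0,"wy":0,"wz":0},{"claw":85,"tx":28,"ty":-30,"tz":0,"wx":0,"wy":0,"wz":0},{"claw":85,"tx":28,"ty":-30,"tz":0,"wx":0,"wy":0,"wz":0},{"claw":85,"tx":28,"ty":-30,"tz":0,"wx":0,"wy":0,"wz":0},{"claw":85,"tx":28,"ty":-30,"tz":0,"wx":0,"wy":0,"wz":0},{"claw":85,"tx":28,"ty":-30,"tz":0,"wx":0,"wy":0,"wz":0},{"claw":85,"tx":28,"ty":-30,"tz":0,"wx":0,"wy":0,"wz":0},{"claw":85,"tx":28,"ty":-30,"tz":0,"wx":0,"wy":0,"wz":0},{"claw":85,"tx":28,"ty":-30,"tz":0,"wx":0,"wy":0,"wz":0},{"claw":85,"tx":28,"ty":-30,"tz":0,"wx":0,"wy":0,"wz":0},{"claw":85,"tx":28,"ty":-30,"tz":0,"wx":0,"wy":0,"wz":0},{"claw":85,"tx":28,"ty":-30,"tz":0,"wx":0,"wy":0,"wz":0},{"claw":85,"tx":28,"ty":-30,"tz":0,"wx":0,"wy":0,"wz":0},{"claw":85,"tx":28,"ty":-30,"tz":0,"wx":0,"wy":0,"wz":0},{"claw":85,"tx":28,"ty":-30,"tz":0,"wx":0,"wy":0,"wz":0},{"claw":85,"tx":28,"ty":-30,"tz":0,"wx":0,"wy":0,"wz":0},{"claw":85,"tx":28,"ty":-30,"tz":0,"wx":0,"wy":0,"wz":5},{"claw":85,"tx":0,"ty":0,"tz":0,"wx":0,"wy":0,"wz":5}]'
python3 -m crank '[{"claw":85,"tx":0,"ty":0,"tz":0,"wx":0,"wy":0,"wz":0}]' >/dev/null
python3 -c "from h import *; to(540.6,161.2,77,6)"
```

```text
time_s: 1.77
tool_pos: [0.5206, 0.125, 0.2506]
tcp_rot: [[0.994, 0.109, -0.003], [0.109, -0.994, 0.002], [-0.003, -0.002, -1.0]]
ft_force: [0.7, 0.6, -1.0]
grip_width: 0.0848
grasp_force: 0.0
t 1.85 pos [519.4 121.1 251.5] yaw 6.18 shift [ 25.9 -37.6 174.4] turn [0.01 0.19 0.18] w 85.1 gf 0.0 F [-0.1  0.2  0.1]
```

```bash
python3 -m crank '[{"claw":50,"tx":13,"ty":-19,"tz":0,"wx":0,"wy":0,"wz":0.2},{"claw":50,"tx":13,"ty":-18.6,"tz":0,"wx":0,"wy":0.2,"wz":0},{"claw":50,"tx":0,"ty":0,"tz":30,"wx":0,"wy":0,"wz":0},{"claw":50,"tx":0,"ty":0,"tz":30,"wx":0,"wy":0,"wz":0},{"claw":50,"tx":0,"ty":0,"tz":30,"wx":0,"wy":0,"wz":0},{"claw":50,"tx":0,"ty":0,"tz":30,"wx":0,"wy":0,"wz":0},{"claw":50,"tx":0,"ty":0,"tz":10,"wx":0,"wy":0,"wz":0},{"claw":50,"tx":0,"ty":0,"tz":0,"wx":0,"wy":0,"wz":0},{"claw":50,"tx":0,"ty":0,"tz":0,"wx":0,"wy":0,"wz":0},{"claw":50,"tx":0,"ty":0,"tz":0,"wx":0,"wy":0,"wz":0}]' >/dev/null
python3 -c "from h import *; to(540.6,161.2,77,6)"
```

```text
t 2.68 pos [542.8 159.1 126.1] yaw 5.95 shift [-2.3 -2.3 49.1] turn [-0.02 -0.42 -0.05] w 50.1 gf 0.0 F [0.1 0.1 0.3]
```

```bash
python3 -m crank '[{"claw":40,"tx":-2,"ty":-2,"tz":20,"wx":0,"wy":-0.3,"wz":0},{"claw":40,"tx":0,"ty":0,"tz":10,"wx":0,"wy":0,"wz":0},{"claw":40,"tx":0,"ty":0,"tz":0,"wx":0,"wy":0,"wz":0},{"claw":40,"tx":0,"ty":0,"tz":0,"wx":0,"wy":0,"wz":0},{"claw":40,"tx":0,"ty":0,"tz":0,"wx":0,"wy":0,"wz":0}]' >/dev/null
python3 -c "from h import *; to(540.6,161.2,77,6)"
python3 -m crank '[{"claw":40,"tx":0,"ty":0,"tz":0,"wx":0,"wy":0,"wz":0}]' >/dev/null
python3 -c "from h import *; to(540.6,161.2,77,6)"
```

```text
t 3.1 pos [540.1 161.1  94.5] yaw 5.96 shift [ 0.5 -0.  17.5] turn [-0.01  0.01 -0.04] w 40.4 gf 0.0 F [-0.   0.6 -0. ]
t 3.18 pos [540.2 161.2  94.6] yaw 5.95 shift [ 0.4  0.  17.6] turn [-0.01 -0.01 -0.05] w 39.8 gf 0.0 F [-1.2 -0.5 -0.3]
```

Well aligned. I'll descend and close on the tab.

```bash
python3 -m crank '[{"claw":40,"tx":0.4,"ty":0,"tz":9,"wx":0,"wy":0,"wz":0},{"claw":40,"tx":0,"ty":0,"tz":8,"wx":0,"wy":0,"wz":0},{"claw":40,"tx":0,"ty":0,"tz":0,"wx":0,"wy":0,"wz":0},{"claw":40,"tx":0,"ty":0,"tz":0,"wx":0,"wy":0,"wz":0}]' >/dev/null
python3 -c "from h import *; to(540.6,161.2,77,6)"
python3 -m crank '[{"claw":18,"tx":0,"ty":0,"tz":0,"wx":0,"wy":0,"wz":0},{"claw":18,"tx":0,"ty":0,"tz":0,"wx":0,"wy":0,"wz":0},{"claw":18,"tx":0,"ty":0,"tz":0,"wx":0,"wy":0,"wz":0},{"claw":18,"tx":0,"ty":0,"tz":0,"wx":0,"wy":0,"wz":0},{"claw":0,"tx":0,"ty":0,"tz":0,"wx":0,"wy":0,"wz":0},{"claw":0,"tx":0,"ty":0,"tz":0,"wx":0,"wy":0,"wz":0},{"claw":0,"tx":0,"ty":0,"tz":0,"wx":0,"wy":0,"wz":0},{"claw":0,"tx":0,"ty":0,"tz":0,"wx":0,"wy":0,"wz":0}]' >/dev/null
python3 -c "from h import *; to(540.6,161.2,77,6)"
```

```text
t 3.52 pos [539.3 160.9  75. ] yaw 5.94 shift [ 1.3 -0.1 -2. ] turn [ 0.02  0.23 -0.06] w 40.2 gf 0.0 F [-0.6 -0.3 -0.1]
t 4.18 pos [540.1 160.8  76.5] yaw 5.93 shift [ 0.5 -0.3 -0.5] turn [ 0.02  0.07 -0.07] w 14.7 gf 60.5 F [ 0.9 -3.7  1. ]
```

```bash
python3 -m crank '[{"claw":0,"tx":0,"ty":0,"tz":-3,"wx":0,"wy":0,"wz":0},{"claw":0,"tx":0,"ty":0,"tz":-6,"wx":0,"wy":0,"wz":0},{"claw":0,"tx":0,"ty":0,"tz":-9,"wx":0,"wy":0,"wz":0},{"claw":0,"tx":0,"ty":0,"tz":-9,"wx":0,"wy":0,"wz":0},{"claw":0,"tx":0,"ty":0,"tz":-9,"wx":0,"wy":0,"wz":0},{"claw":0,"tx":0,"ty":0,"tz":-9,"wx":0,"wy":0,"wz":0},{"claw":0,"tx":0,"ty":0,"tz":-9,"wx":0,"wy":0,"wz":0},{"claw":0,"tx":0,"ty":0,"tz":-9,"wx":0,"wy":0,"wz":0},{"claw":0,"tx":0,"ty":0,"tz":-9,"wx":0,"wy":0,"wz":0},{"claw":0,"tx":0,"ty":0,"tz":-9,"wx":0,"wy":0,"wz":0},{"claw":0,"tx":0,"ty":0,"tz":-9,"wx":0,"wy":0,"wz":0},{"claw":0,"tx":0,"ty":0,"tz":-9,"wx":0,"wy":0,"wz":0},{"claw":0,"tx":0,"ty":0,"tz":-9,"wx":0,"wy":0,"wz":0},{"claw":0,"tx":0,"ty":0,"tz":-9,"wx":0,"wy":0,"wz":0},{"claw":0,"tx":0,"ty":0,"tz":-6,"wx":0,"wy":0,"wz":0},{"claw":0,"tx":0,"ty":0,"tz":-3,"wx":0,"wy":0,"wz":0},{"claw":0,"tx":0,"ty":0,"tz":0,"wx":0,"wy":0,"wz":0},{"claw":0,"tx":0,"ty":0,"tz":0,"wx":0,"wy":0,"wz":0},{"claw":0,"tx":0,"ty":0,"tz":0,"wx":0,"wy":0,"wz":0}]' >/dev/null
python3 - <<'E'
from h import *
to(484.5,-146.2,206,28.3)
for n in("side","top"):
    p,d=optics.read_camera(n); W=cloud(n,d)
    if n=="side": cv2.imwrite("pics/lift.png",p)
    print(n,rect(W,.120,.170,(.5406,.1612),.10))
E
```

```text
t 5.77 pos [539.9 161.1 201.5] yaw 5.95 shift [-87.  299.9  -4.2] turn [-2.000e-02  1.700e-01 -2.235e+01] w 15.2 gf 59.8 F [-1.4  0.8 -4.8]
side {'n': 1981, 'c': array([538.4, 162.4]), 's': array([159.3, 123.9]), 'longdeg': 6.2, 'z': array([145.8, 156. , 160.1])}
top {'n': 1225, 'c': array([539.7, 163.3]), 's': array([158.2, 118.4]), 'longdeg': 6.0, 'z': array([152.6, 155.9, 158.9])}
```

View pics/lift.png

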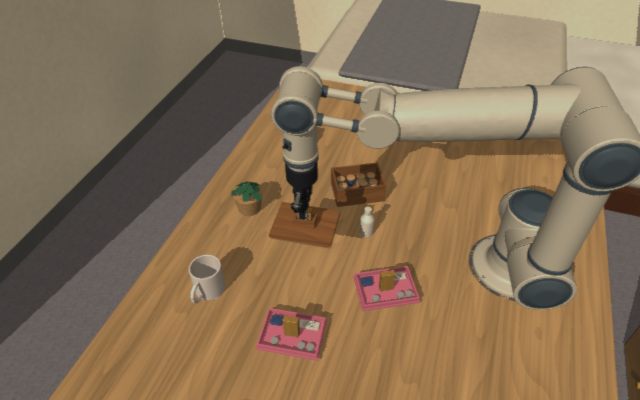

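The side view shows the pair hanging level and nested under the gripper at (305,222). The plate top is at 156 mm, and the box and bottle are undisturbed. I'll carry it over now.

```bash
python3 -m crank '[{"claw":0,"tx":-2,"ty":6.9,"tz":0,"wx":0,"wy":0,"wz":0},{"claw":0,"tx":-3,"ty":11,"tz":0,"wx":0,"wy":0,"wz":0},{"claw":0,"tx":-5,"ty":16,"tz":0,"wx":0,"wy":0,"wz":0},{"claw":0,"tx":-6,"ty":20,"tz":0,"wx":0,"wy":0,"wz":0},{"claw":0,"tx":-6,"ty":20,"tz":0,"wx":0,"wy":0,"wz":0},{"claw":0,"tx":-6,"ty":20,"tz":0,"wx":0,"wy":0,"wz":0},{"claw":0,"tx":-6,"ty":20,"tz":0,"wx":0,"wy":0,"wz":0},{"claw":0,"tx":-6,"ty":20,"tz":0,"wx":0,"wy":0,"wz":0},{"claw":0,"tx":-6,"ty":20,"tz":0,"wx":0,"wy":0,"wz":0},{"claw":0,"tx":-6,"ty":20,"tz":0,"wx":0,"wy":0,"wz":0},{"claw":0,"tx":-6,"ty":20,"tz":0,"wx":0,"wy":0,"wz":0},{"claw":0,"tx":-6,"ty":20,"tz":0,"wx":0,"wy":0,"wz":0},{"claw":0,"tx":-6,"ty":20,"tz":0,"wx":0,"wy":0,"wz":0},{"claw":0,"tx":-5,"ty":20,"tz":0,"wx":0,"wy":0,"wz":0},{"claw":0,"tx":-5,"ty":20,"tz":0,"wx":0,"wy":0,"wz":0},{"claw":0,"tx":-4,"ty":15,"tz":0,"wx":0,"wy":0,"wz":0},{"claw":0,"tx":-2,"ty":8,"tz":0,"wx":0,"wy":0,"wz":0},{"claw":0,"tx":-1,"ty":3,"tz":0,"wx":0,"wy":0,"wz":0}]' >/dev/null
python3 -m crank '[{"claw":0,"tx":0,"ty":0,"tz":0,"wx":0,"wy":0,"wz":-1},{"claw":0,"tx":0,"ty":0,"tz":0,"wx":0,"wy":0,"wz":-2},{"claw":0,"tx":0,"ty":0,"tz":0,"wx":0,"wy":0,"wz":-3},{"claw":0,"tx":0,"ty":0,"tz":0,"wx":0,"wy":0,"wz":-3},{"claw":0,"tx":0,"ty":0,"tz":0,"wx":0,"wy":0,"wz":-3},{"claw":0,"tx":0,"ty":0,"tz":0,"wx":0,"wy":0,"wz":-3},{"claw":0,"tx":0,"ty":0,"tz":0,"wx":0,"wy":0,"wz":-3},{"claw":0,"tx":0,"ty":0,"tz":0,"wx":0,"wy":0,"wz":-2.3},{"claw":0,"tx":0,"ty":0,"tz":0,"wx":0,"wy":0,"wz":-2},{"claw":0,"tx":0,"ty":0,"tz":0,"wx":0,"wy":0,"wz":0},{"claw":0,"tx":0,"ty":0,"tz":0,"wx":0,"wy":0,"wz":0},{"claw":0,"tx":0,"ty":0,"tz":0,"wx":0,"wy":0,"wz":0}]' >/dev/null
python3 - <<'E'
from h import *
to(484.2,-146.2,133,28.3)
p,d=optics.read_camera("top"); W=cloud("top",d)
print(rect(W,.135,.170,(.4842,-.1462),.10))
E
```

```text
t 8.37 pos [ 484.7 -145.6  202.4] yaw 28.26 shift [-0.7  0.3 69.4] turn [-0.05  0.09 -0.04] w 14.6 gf 59.8 F [ 0.1 -0.1 -3.5]
{'n': 1827, 'c': array([ 485.4, -143.7]), 's': array([158.6, 118.7]), 'longdeg': 28.6, 'z': array([153.7, 156.7, 159.5])}
```

```bash
python3 -m crank '[{"claw":0,"tx":-0.7,"ty":0.3,"tz":4,"wx":0,"wy":0,"wz":0},{"claw":0,"tx":0,"ty":0,"tz":8,"wx":0,"wy":0,"wz":0},{"claw":0,"tx":0,"ty":0,"tz":10,"wx":0,"wy":0,"wz":0},{"claw":0,"tx":0,"ty":0,"tz":10,"wx":0,"wy":0,"wz":0},{"claw":0,"tx":0,"ty":0,"tz":10,"wx":0,"wy":0,"wz":0},{"claw":0,"tx":0,"ty":0,"tz":8,"wx":0,"wy":0,"wz":0},{"claw":0,"tx":0,"ty":0,"tz":4,"wx":0,"wy":0,"wz":0},{"claw":0,"tx":0,"ty":0,"tz":2,"wx":0,"wy":0,"wz":0},{"claw":0,"tx":0,"ty":0,"tz":0,"wx":0,"wy":0,"wz":0},{"claw":0,"tx":0,"ty":0,"tz":0,"wx":0,"wy":0,"wz":0},{"claw":0,"tx":0,"ty":0,"tz":0,"wx":0,"wy":0,"wz":0}]' >/dev/null
python3 - <<'E'
from h import *
to(484.2,-146.2,131.5,28.3)
p,d=optics.read_camera("side"); cv2.imwrite("pics/pre.png",cv2.resize(p[130:240,280:440],None,fx=5,fy=5,interpolation=cv2.INTER_CUBIC))
E
```

```text
t 9.33 pos [ 484.4 -146.9  147.2] yaw 28.25 shift [ 0.1 -0.7 15.7] turn [ 0.02  0.04 -0.05] w 15.0 gf 59.7 F [ 0.3 -0.2 -4. ]
```

View pics/pre.png

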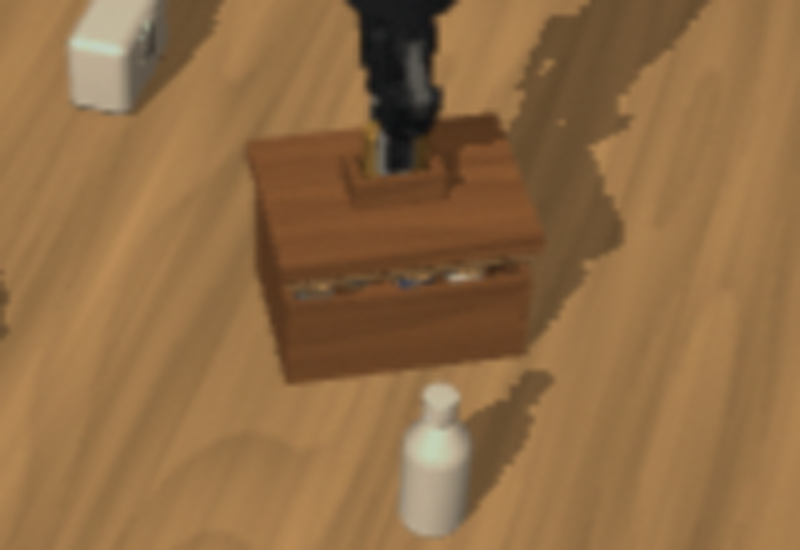

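The crop shows the pair squarely above the box, with an even gap along the front at (400,280). I'll lower it slowly.

```bash
python3 -m crank '[{"claw":0,"tx":0,"ty":-0.6,"tz":2,"wx":0,"wy":0,"wz":0},{"claw":0,"tx":0,"ty":0,"tz":2,"wx":0,"wy":0,"wz":0},{"claw":0,"tx":0,"ty":0,"tz":2,"wx":0,"wy":0,"wz":0},{"claw":0,"tx":0,"ty":0,"tz":1.5,"wx":0,"wy":0,"wz":0},{"claw":0,"tx":0,"ty":0,"tz":1.5,"wx":0,"wy":0,"wz":0},{"claw":0,"tx":0,"ty":0,"tz":0,"wx":0,"wy":0,"wz":0},{"claw":0,"tx":0,"ty":0,"tz":0,"wx":0,"wy":0,"wz":0}]' >/dev/null
python3 -c "from h import *; to(484.2,-146.2,131.5,28.3)"
python3 -m crank '[{"claw":0,"tx":0,"ty":0,"tz":1,"wx":0,"wy":0,"wz":0},{"claw":0,"tx":0,"ty":0,"tz":1,"wx":0,"wy":0,"wz":0},{"claw":0,"tx":0,"ty":0,"tz":1,"wx":0,"wy":0,"wz":0},{"claw":0,"tx":0,"ty":0,"tz":0,"wx":0,"wy":0,"wz":0},{"claw":0,"tx":0,"ty":0,"tz":0,"wx":0,"wy":0,"wz":0}]' >/dev/null
python3 -c "from h import *; to(484.2,-146.2,131.5,28.3)"
```

```text
t 9.97 pos [ 483.7 -146.2  137.2] yaw 28.25 shift [0.4 0.2 5.7] turn [-0.05  0.1  -0.05] w 15.0 gf 59.8 F [ 0.7 -1.  -4. ]
t 10.38 pos [ 483.7 -146.2  134.3] yaw 28.25 shift [0.4 0.2 2.8] turn [-0.05  0.1  -0.05] w 14.9 gf 59.8 F [ 0.  -0.5 -4.3]
```

No contact, and it is entering freely. I'll continue in 0.5–1 mm steps until there is contact.

```bash
python3 -m crank '[{"claw":0,"tx":0,"ty":0,"tz":1,"wx":0,"wy":0,"wz":0},{"claw":0,"tx":0,"ty":0,"tz":1,"wx":0,"wy":0,"wz":0},{"claw":0,"tx":0,"ty":0,"tz":0,"wx":0,"wy":0,"wz":0},{"claw":0,"tx":0,"ty":0,"tz":0,"wx":0,"wy":0,"wz":0}]' >/dev/null
python3 -c "from h import *; to(484.2,-146.2,131.5,28.3)"
python3 -m crank '[{"claw":0,"tx":0,"ty":0,"tz":0.7,"wx":0,"wy":0,"wz":0},{"claw":0,"tx":0,"ty":0,"tz":0,"wx":0,"wy":0,"wz":0},{"claw":0,"tx":0,"ty":0,"tz":0,"wx":0,"wy":0,"wz":0}]' >/dev/null
python3 -c "from h import *; to(484.2,-146.2,131.5,28.3)"
```

```text
t 10.72 pos [ 483.7 -146.2  132.3] yaw 28.24 shift [0.4 0.2 0.8] turn [-0.05  0.1  -0.06] w 15.1 gf 59.8 F [ 0.2 -0.1 -4.3]
t 10.97 pos [ 483.8 -146.2  131.7] yaw 28.25 shift [0.4 0.2 0.2] turn [-0.04  0.1  -0.05] w 15.0 gf 59.8 F [-0.4 -0.2 -3.7]
```

```bash
python3 -m crank '[{"claw":0,"tx":0,"ty":0,"tz":0.5,"wx":0,"wy":0,"wz":0},{"claw":0,"tx":0,"ty":0,"tz":0,"wx":0,"wy":0,"wz":0},{"claw":0,"tx":0,"ty":0,"tz":0,"wx":0,"wy":0,"wz":0}]' >/dev/null
python3 -c "from h import *; to(484.2,-146.2,131.5,28.3)"
python3 -m crank '[{"claw":0,"tx":0,"ty":0,"tz":0.5,"wx":0,"wy":0,"wz":0},{"claw":0,"tx":0,"ty":0,"tz":0,"wx":0,"wy":0,"wz":0},{"claw":0,"tx":0,"ty":0,"tz":0,"wx":0,"wy":0,"wz":0}]' >/dev/null
python3 -c "from h import *; to(484.2,-146.2,131.5,28.3)"
```

```text
t 11.22 pos [ 483.9 -146.3  131.5] yaw 28.24 shift [ 0.3  0.1 -0. ] turn [-0.02  0.08 -0.06] w 14.8 gf 59.9 F [-0.2  0.7 -2.1]
t 11.47 pos [ 483.9 -146.4  131.4] yaw 28.24 shift [ 0.3 -0.  -0.1] turn [-0.    0.07 -0.06] w 14.9 gf 60.6 F [-1.9 -1.   1.4]
```

Contact came at exactly the predicted height, so it is seated. I'll press 0.5 mm more, release, and look.

```bash
python3 -m crank '[{"claw":0,"tx":0,"ty":0,"tz":0.5,"wx":0,"wy":0,"wz":0},{"claw":0,"tx":0,"ty":0,"tz":0,"wx":0,"wy":0,"wz":0},{"claw":20,"tx":0,"ty":0,"tz":0,"wx":0,"wy":0,"wz":0},{"claw":24,"tx":0,"ty":0,"tz":0,"wx":0,"wy":0,"wz":0},{"claw":55,"tx":0,"ty":0,"tz":0,"wx":0,"wy":0,"wz":0},{"claw":55,"tx":0,"ty":0,"tz":0,"wx":0,"wy":0,"wz":0},{"claw":55,"tx":0,"ty":0,"tz":-15,"wx":0,"wy":0,"wz":0},{"claw":55,"tx":0,"ty":0,"tz":-25,"wx":0,"wy":0,"wz":0},{"claw":55,"tx":0,"ty":0,"tz":0,"wx":0,"wy":0,"wz":0},{"claw":55,"tx":0,"ty":0,"tz":0,"wx":0,"wy":0,"wz":0}]' >/dev/null
python3 - <<'E'
from h import *
to(484.2,-146.2,113,28.3)
for n in("top","side"):
    p,d=optics.read_camera(n); W=cloud(n,d); B=(.4842,-.1462)
    if n=="side":cv2.imwrite("pics/seat.png",cv2.resize(p[130:240,280:440],None,fx=5,fy=5,interpolation=cv2.INTER_CUBIC))
    print(n,"plate",rect(W,.078,.096,B,.1)); print("collar",rect(W,.101,.111,B,.045)); print("tab",rect(W,.128,.14,B,.04)); print("box",rect(W,.01,.06,B,.1))
E
```

```text
t 12.3 pos [ 484.7 -146.5  171.8] yaw 28.25 shift [-0.4 -0.6 58.8] turn [ 0.11 -0.04 -0.05] w 55.0 gf 0.0 F [-0.1 -0.9 -0.3]
top plate {'n': 1595, 'c': array([ 484.3, -144.1]), 's': array([158.4, 118.3]), 'longdeg': 28.5, 'z': array([82.8, 85.7, 88.8])}
collar {'n': 49, 'c': array([ 474.3, -138.1]), 's': array([62.5, 28.1]), 'longdeg': 57.0, 'z': array([102.9, 106.4, 108.7])}
tab {'n': 10, 'c': array([ 468.8, -148.7]), 's': array([8.5, 4.2]), 'longdeg': -64.6, 'z': array([130.4, 133.4, 135.9])}
box {'n': 64, 'c': array([458.9, -97.3]), 's': array([148.4,   0.9]), 'longdeg': 28.2, 'z': array([12.4, 24.1, 37.8])}
side plate {'n': 1217, 'c': array([ 482. , -146.9]), 's': array([160.2, 129.6]), 'longdeg': 28.5, 'z': array([81.7, 86.3, 90.7])}
collar {'n': 98, 'c': array([ 480.2, -142.7]), 's': array([56.5, 35.5]), 'longdeg': 28.5, 'z': array([102.9, 106.7, 110.4])}
tab {'n': 29, 'c': array([ 481.4, -145.5]), 's': array([35.6, 22. ]), 'longdeg': 26.6, 'z': array([129.3, 131.7, 135.8])}
box {'n': 640, 'c': array([ 487.7, -105.8]), 's': array([186.3,  95.5]), 'longdeg': -6.8, 'z': array([12.6, 34.6, 57.1])}
```

View pics/seat.png

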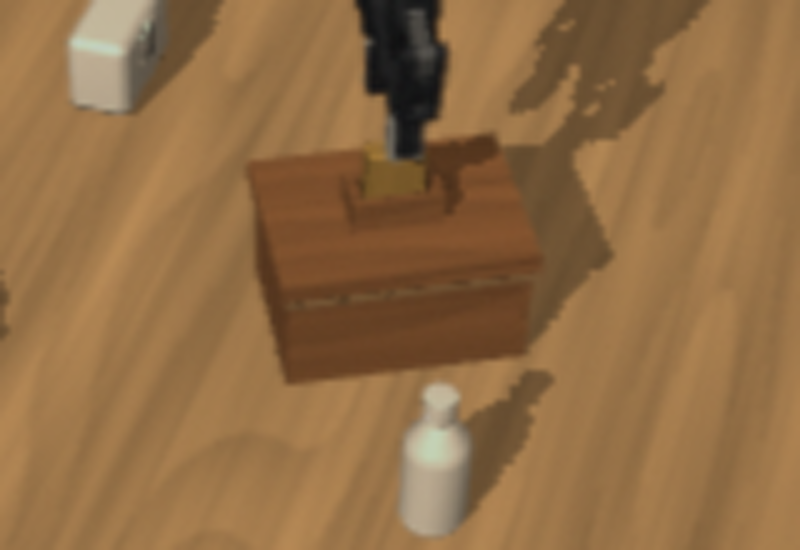

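The crop shows the pair level and flush on the box. The plate top is 86 mm, as predicted for full seating, and the bottle and box haven't moved. Next I'll go down to the collar, centred on the tab.

```bash
python3 -m crank '[{"claw":56,"tx":-0.5,"ty":-0.2,"tz":15,"wx":0,"wy":0,"wz":0},{"claw":56,"tx":0,"ty":0,"tz":15,"wx":0,"wy":0,"wz":0},{"claw":56,"tx":0,"ty":0,"tz":8,"wx":0,"wy":0,"wz":0},{"claw":56,"tx":0,"ty":0,"tz":8,"wx":0,"wy":0,"wz":0},{"claw":56,"tx":0,"ty":0,"tz":5,"wx":0,"wy":0,"wz":0},{"claw":56,"tx":0,"ty":0,"tz":3,"wx":0,"wy":0,"wz":0},{"claw":56,"tx":0,"ty":0,"tz":2,"wx":0,"wy":0,"wz":0},{"claw":56,"tx":0,"ty":0,"tz":0,"wx":0,"wy":0,"wz":0},{"claw":56,"tx":0,"ty":0,"tz":0,"wx":0,"wy":0,"wz":0},{"claw":56,"tx":0,"ty":0,"tz":0,"wx":0,"wy":0,"wz":0}]' >/dev/null
python3 -c "from h import *; to(483.9,-146.4,113,28.3)"
```

```text
t 13.23 pos [ 483.5 -146.4  114.9] yaw 28.24 shift [0.3 0.1 1.9] turn [ 0.01  0.05 -0.06] w 55.6 gf 0.0 F [-0.4  1.   0.9]
```

```bash
python3 -m crank '[{"claw":56,"tx":0.3,"ty":0,"tz":1.5,"wx":0,"wy":0,"wz":0},{"claw":46,"tx":0,"ty":0,"tz":0,"wx":0,"wy":0,"wz":0},{"claw":42,"tx":0,"ty":0,"tz":0,"wx":0,"wy":0,"wz":0},{"claw":40,"tx":0,"ty":0,"tz":0,"wx":0,"wy":0,"wz":0},{"claw":38,"tx":0,"ty":0,"tz":0,"wx":0,"wy":0,"wz":0},{"claw":37,"tx":0,"ty":0,"tz":0,"wx":0,"wy":0,"wz":0},{"claw":36,"tx":0,"ty":0,"tz":0,"wx":0,"wy":0,"wz":0},{"claw":35,"tx":0,"ty":0,"tz":0,"wx":0,"wy":0,"wz":0},{"claw":34,"tx":0,"ty":0,"tz":0,"wx":0,"wy":0,"wz":0},{"claw":30,"tx":0,"ty":0,"tz":0,"wx":0,"wy":0,"wz":0},{"claw":0,"tx":0,"ty":0,"tz":0,"wx":0,"wy":0,"wz":0},{"claw":0,"tx":0,"ty":0,"tz":0,"wx":0,"wy":0,"wz":0},{"claw":0,"tx":0,"ty":0,"tz":0,"wx":0,"wy":0,"wz":0}]' >/dev/null
python3 -c "from h import *; to(483.9,-146.4,113,28.3)"
python3 -m crank '[{"claw":0,"tx":0,"ty":0,"tz":-1,"wx":0,"wy":0,"wz":0},{"claw":0,"tx":0,"ty":0,"tz":-2,"wx":0,"wy":0,"wz":0},{"claw":0,"tx":0,"ty":0,"tz":-2,"wx":0,"wy":0,"wz":0},{"claw":0,"tx":0,"ty":0,"tz":-2,"wx":0,"wy":0,"wz":0},{"claw":0,"tx":0,"ty":0,"tz":-2,"wx":0,"wy":0,"wz":0},{"claw":0,"tx":0,"ty":0,"tz":0,"wx":0,"wy":0,"wz":0},{"claw":0,"tx":0,"ty":0,"tz":0,"wx":0,"wy":0,"wz":0}]' >/dev/null
python3 -c "from h import *; to(483.9,-146.4,213,28.3)"
```

```text
t 14.32 pos [ 483.6 -146.3  113.1] yaw 28.24 shift [0.2 0.2 0.1] turn [-0.01  0.07 -0.06] w 32.9 gf 60.9 F [ 0.2 -0.7  2.8]
t 14.9 pos [ 483.6 -146.2  121.9] yaw 28.25 shift [  0.    0.3 -91.1] turn [-0.03  0.08 -0.05] w 32.4 gf 60.4 F [-0.2 -0.8 -1.6]
```

Lateral force is near zero and the load is about 1.6 N, which is the outer lid alone. I'll keep going straight up.

```bash
python3 -m crank '[{"claw":0,"tx":0,"ty":0,"tz":-3,"wx":0,"wy":0,"wz":0},{"claw":0,"tx":0,"ty":0,"tz":-5,"wx":0,"wy":0,"wz":0},{"claw":0,"tx":0,"ty":0,"tz":-5,"wx":0,"wy":0,"wz":0},{"claw":0,"tx":0,"ty":0,"tz":-5,"wx":0,"wy":0,"wz":0},{"claw":0,"tx":0,"ty":0,"tz":-5,"wx":0,"wy":0,"wz":0},{"claw":0,"tx":0,"ty":0,"tz":-5,"wx":0,"wy":0,"wz":0},{"claw":0,"tx":0,"ty":0,"tz":-5,"wx":0,"wy":0,"wz":0},{"claw":0,"tx":0,"ty":0,"tz":-5,"wx":0,"wy":0,"wz":0},{"claw":0,"tx":0,"ty":0,"tz":-5,"wx":0,"wy":0,"wz":0},{"claw":0,"tx":0,"ty":0,"tz":-5,"wx":0,"wy":0,"wz":0},{"claw":0,"tx":0,"ty":0,"tz":-5,"wx":0,"wy":0,"wz":0},{"claw":0,"tx":0,"ty":0,"tz":-5,"wx":0,"wy":0,"wz":0},{"claw":0,"tx":0,"ty":0,"tz":-5,"wx":0,"wy":0,"wz":0},{"claw":0,"tx":0,"ty":0,"tz":-6,"wx":0,"wy":0,"wz":0},{"claw":0,"tx":0,"ty":0,"tz":-6,"wx":0,"wy":0,"wz":0},{"claw":0,"tx":0,"ty":0,"tz":-6,"wx":0,"wy":0,"wz":0},{"claw":0,"tx":0,"ty":0,"tz":-5,"wx":0,"wy":0,"wz":0},{"claw":0,"tx":0,"ty":0,"tz":-3,"wx":0,"wy":0,"wz":0},{"claw":0,"tx":0,"ty":0,"tz":-2,"wx":0,"wy":0,"wz":0}]' >/dev/null
python3 -m crank '[{"claw":0,"tx":0,"ty":0,"tz":0,"wx":0,"wy":0,"wz":0},{"claw":0,"tx":0,"ty":0,"tz":0,"wx":0,"wy":0,"wz":0},{"claw":0,"tx":0,"ty":0,"tz":0,"wx":0,"wy":0,"wz":0},{"claw":0,"tx":0,"ty":0,"tz":0,"wx":0,"wy":0,"wz":0}]' >/dev/null
python3 - <<'E'
from h import *
to(483.9,-146.4,213,28.3)
for n in("top","side"):
    p,d=optics.read_camera(n); W=cloud(n,d); B=(.4842,-.1462)
    if n=="side":cv2.imwrite("pics/end.png",cv2.resize(p[110:240,270:440],None,fx=4.5,fy=4.5,interpolation=cv2.INTER_CUBIC))
    print(n,"plate",rect(W,.172,.2,B,.1))
E
```

```text
t 16.82 pos [ 483.5 -146.1  212.3] yaw 28.25 shift [ 0.2  0.5 -0.7] turn [-0.07  0.12 -0.05] w 32.3 gf 60.4 F [ 0.3 -0.3 -2. ]
top plate {'n': 1916, 'c': array([ 484.2, -144. ]), 's': array([158.3, 118.8]), 'longdeg': 28.4, 'z': array([182.1, 184.8, 187.5])}
side plate {'n': 1347, 'c': array([ 482.1, -146. ]), 's': array([159.6, 126.3]), 'longdeg': 28.3, 'z': array([177.8, 185.3, 190.1])}
```

View pics/end.png

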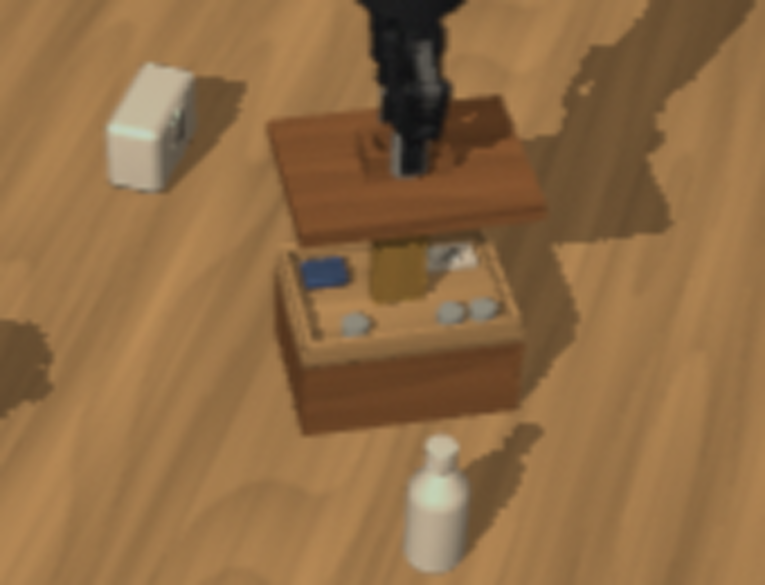

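The final crop shows the outer lid held level about 99 mm above where it sat. The pale inner lid is flush on the box at (400,300), and the bottle and clock have not moved.

```bash
python3 -c "from plant import bot; print(bot.hand_in())"
```

```text
the job is handed in; nothing more can be done
None
```

I handed the job in at about 17 s: the inner lid is seated in the sewing box, and the outer lid is held level about 99 mm above where it sat; the box, bottle and clock looked unmoved, and the mug and plant were not checked at the end.

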